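Sort strips, clamp and offcut into their trays

ROBOT

A 6-joint arm with a two-finger parallel gripper is mounted at the origin on a cart in front of the work surface, level with it; the furniture and walls round the work are solid. World frame = base frame: x ahead of the robot, y to its left, z up, the work surface at z = 0. Lengths are in m, angles in rad, forces in N, time in s.
With the tool pointing down it reaches from about 0.425 to 0.95 m from the base axis. Payload 14.7 kg.
Tool frame: the origin (TCP) lies midway between the tips of the shut fingers; the grasp point (between the pads) lies 19 mm behind it; z points along the fingers, y is the line along which they close (so a half turn about z gives the same grasp; the last joint's range is limited). The gripper opens to 85 mm and grips with 20 to 120 N. Pads are 22 mm wide; open, the fingers measure 114 mm over their backs; the gripper's body (76 mm by 85 mm) begins 54 mm behind the grasp point. The pads swing forward as they close: fully open they stand 13 mm farther back than shut.
Start: joints at [1.203, 0.48, 1.596, -0, 1.065, -0.047], TCP at [0.205, 0.617, 0.231] pointing down, gripper open.
Joint ranges: [-2.75, 2.75], [-0.82, 2.05], [0.23, 2.67], [-1.56, 4.7], [0.09, 2.69], [-2.92, 2.92]. Speed limits (rad/s): [1.89, 1.89, 2.39, 3.01, 3.01, 3.01].

INTERFACE

Orientations are given as [roll, pitch, yaw] about the fixed x, y, z axes, in that order (R = Rz(yaw) Ry(pitch) Rx(roll)).
In Python, from workcell import ctrl gives the robot as it stands. Calls block until the motion is done:
- ctrl.reach(position, orientation): joint-space move of the TCP to a pose.
- ctrl.movel(position, ori=None, speed=0.15, until_force=None): straight line of the TCP; ori=None keeps the orientation; speed is the mean speed in m/s. With until_force (N) it stops when the force on the tool has changed by that much, and returns True; else False.
- ctrl.goto_joints(angles): joint-space move.
- ctrl.move_gripper(opening, f_grip=None): finger opening in m; f_grip is the grip in N (None keeps the last); returns when the fingers have stopped.
- ctrl.pause(seconds).
- ctrl.ik(position, orientation): joint angles nearest the present ones, or None.
- ctrl.camera(name): name is "scene" or "top" or "wrist"; returns a dict with "image" (400x640x3 uint8, red, green, blue), "fx", "fy", "cx", "cy" (pixels), "R" (3x3) and "t" (3): a world point X has camera coordinates R X + t. Camera axes: x right, y down, z forward; pixel columns grow to the right and rows downward; lengths in m; the calibration is good to about 2 mm. A picture is of the moment at which its call begins. There is no depth.
A pose or a line that the arm cannot do raises ctrl.Unreachable and nothing moves.
- ctrl.close_job(): hands the job in; it is judged then, once.
Trained networks look in the newest picture that a camera, given by its name, has taken for a name from the list of things; names that differ only in an ending like _2 or _b are one class to them, and where a whole thing is asked for, a point or a joint stands for the part that bears it (a point fixed in the world has none). Each returns a list of dicts, best first, with "p" (0 to 1); they miss things now and then, are a little off and sometimes report something else, mostly with a low value. They report only what shows in the picture. A call takes as long as a camera call.
- ctrl.trace(camera, label): "region" (400x640 bool, what is visible of it) and "bbox" ([centre column, centre row, width, height] in pixels, round what is visible of it).
Readings, each from a call of its own:
- ctrl.current_time_s(): time.
- ctrl.current_q(): joint angles.
- ctrl.current_qd(): joint speeds.
- ctrl.current_tau(): joint torques, N m.
- ctrl.current_tool_pos(): TCP position.
- ctrl.current_eef_rot(): TCP orientation.
- ctrl.current_contact_force(): force on the tool from outside, world axes, zero at the start.
- ctrl.current_ft_torque(): the same for the moment, N m.
- ctrl.current_width(): finger opening in m.
- ctrl.current_gripper_force(): force on a finger pad.
Only numpy, scipy, OpenCV 4.12 (cv2) and the standard library are available. Lean on these libraries where they do the work, as an engineer would, in place of code of your own. Each camera call takes 0.05 s, during which the arm holds its last target. There are 200 camera calls.

TASK

Tidy the bench: each of the three trays already holds one piece that shows what belongs in it. Take the loose pieces that lie in front of the trays, on the robot's side - two lipping strips, one spring clamp, one hardwood offcut - and put each into the tray with its own kind, every piece lying flat on the tray floor and none on top of another, with the pieces already there still lying flat in their trays.

Things in the scene. Friction and masses are not known exactly. Their poses are not given: they have to be found in the camera images.
- tray_strips: one of three identical shallow open trays of plain brown wood, fixed to the bench, outside 200 x 140 x 16 mm, walls and floor 5 mm thick (inside 190 x 130 mm, floor 5 mm above the bench); this one is for strips, known by the strip already lying in it; origin: centre of the underside; x along the 200 mm side, pointing away from the robot; y along the 140 mm side; z up
- tray_clamps: one of three identical shallow open trays of plain brown wood, fixed to the bench, outside 200 x 140 x 16 mm, walls and floor 5 mm thick (inside 190 x 130 mm, floor 5 mm above the bench); this one is for clamps, known by the clamp already lying in it; origin: centre of the underside; x along the 200 mm side, pointing away from the robot; y along the 140 mm side; z up
- tray_offcuts: one of three identical shallow open trays of plain brown wood, fixed to the bench, outside 200 x 140 x 16 mm, walls and floor 5 mm thick (inside 190 x 130 mm, floor 5 mm above the bench); this one is for offcuts, known by the offcut already lying in it; origin: centre of the underside; x along the 200 mm side, pointing away from the robot; y along the 140 mm side; z up
- strip_sample: square lipping strip of plain light wood, 12 x 160 x 11 mm, already in the strip tray along its left (+y) wall; origin: underside centre, y along its length
- clamp_sample: already in the clamp tray, in its left (+y) half, lengthwise: spring clamp with orange and black arms, rigid here (it does not open), 47 x 160 x 28 mm, lying flat; origin: underside centre; y along the length: the spread handles lie at +y (47 mm across), the narrow jaws at -y; from y = -19 to -40 mm it is about 27 mm across (x) and 20 mm high (grasp there), pivot stud at y = -19 mm up to 29 mm; about 0.09 kg
- offcut_sample: dark hardwood block, 90 x 55 x 32 mm, already in the offcut tray, crosswise at its far (+x) end; origin: underside centre, x along the 90 mm, y along the 55 mm
- strip_a: loose square lipping strip of light wood with a dark burnt middle, 12 x 148 x 11 mm, lies flat on the bench; origin: centre of the underside, y along the 148 mm length, z up; grasp across the 12 mm
- strip_b: loose square lipping strip of light wood with a dark burnt middle, 12 x 148 x 11 mm, lies flat on the bench; origin: centre of the underside, y along the 148 mm length, z up; grasp across the 12 mm (same as strip_a)
- clamp_loose: loose on the bench: spring clamp with orange and black arms, rigid here (it does not open), 47 x 160 x 28 mm, lying flat; origin: underside centre; y along the length: the spread handles lie at +y (47 mm across), the narrow jaws at -y; from y = -19 to -40 mm it is about 27 mm across (x) and 20 mm high (grasp there), pivot stud at y = -19 mm up to 29 mm; about 0.09 kg
- offcut_loose: loose hardwood block of lighter brown, 110 x 60 x 50 mm, lying on the bench on a 110 x 60 face; origin: underside centre, x along the 110 mm, y along the 60 mm (grasp across this), z up; about 0.21 kg

How it is judged:
By the outcome, as a careful person would: the job done as asked, in the order asked, and still so for the second after the job is handed in, with the robot touching nothing.
It also fails if it takes over 96 s, if anything falls off the work surface, if the arm or the gripper's body presses on something with over 40 N, if the wrist force passes 120 N, or if a joint passes its speed limit or range.

## Working session

There is one attempt and no reset: what is moved stays moved. The work goes in short steps, each a Python script; the robot and the scene stay as the last script left them, time stands still between calls to the robot, and variables do not carry over. Pictures are saved under pics/ and viewed, at most 14 in all, crops included, and the job is handed in when it is done.

```bash
mkdir -p pics; ls; python3 - <<'E'
from workcell import ctrl
import cv2,numpy as np
for n in ("top","scene"):
    c=ctrl.camera(n); cv2.imwrite(f"pics/{n}0.png",c["image"][:,:,::-1])
    R=np.array(c["R"]);print(n,c["fx"],c["cx"],c["cy"],"pos",-R.T@np.array(c["t"]),R.round(3).tolist())
    if n=="top":
      for l in ("tray_strips","tray_clamps","tray_offcuts","strip_sample","clamp_sample","offcut_sample","strip_a","clamp_loose","offcut_loose"):
        print(l,[(round(d["p"],2),np.round(d["bbox"]).tolist(),int(np.sum(d["region"]))) for d in ctrl.trace(n,l)])
print(ctrl.current_time_s(),ctrl.current_eef_rot())
E
```

```text
pics
top 425.6443745729468 322.88337663234887 203.10593188255424 pos [ 0.41973031 -0.00671604  1.10195817] [[-0.027, -0.999, -0.022], [-0.995, 0.029, -0.096], [0.097, 0.019, -0.995]]
tray_strips [(0.69, [238.0, 169.0, 60.0, 79.0], 3796)]
tray_clamps [(0.6, [322.0, 161.0, 55.0, 79.0], 3716)]
tray_offcuts [(0.92, [426.0, 162.0, 58.0, 81.0], 3423)]
strip_sample [(0.67, [219.0, 170.0, 5.0, 58.0], 354)]
clamp_sample [(0.63, [304.0, 164.0, 17.0, 59.0], 556)]
offcut_sample [(0.65, [425.0, 138.0, 39.0, 20.0], 899)]
strip_a [(0.68, [286.0, 237.0, 56.0, 11.0], 260), (0.64, [198.0, 263.0, 56.0, 12.0], 251)]
clamp_loose []
offcut_loose [(0.55, [380.0, 237.0, 45.0, 24.0], 1108), (0.24, [237.0, 168.0, 61.0, 81.0], 3789)]
scene 364.3842980137903 318.53572688799386 206.86368805668275 pos [0.07212736 0.49747132 0.6069684 ] [[-0.742, -0.671, 0.008], [-0.426, 0.462, -0.778], [0.518, -0.581, -0.628]]
0.55 [-3.14150646e+00  1.31119706e-05  2.82083959e+00]
```

View pics/top0.png

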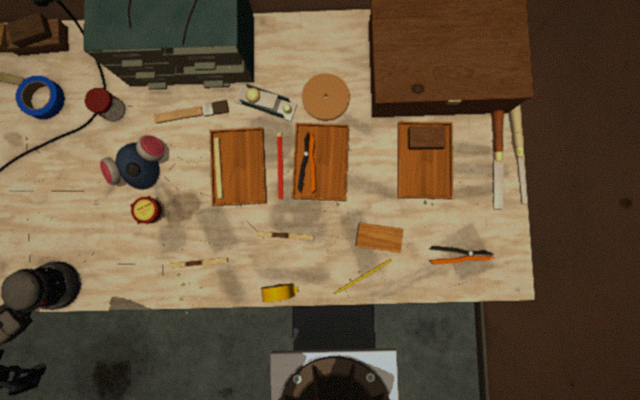

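View pics/scene0.png

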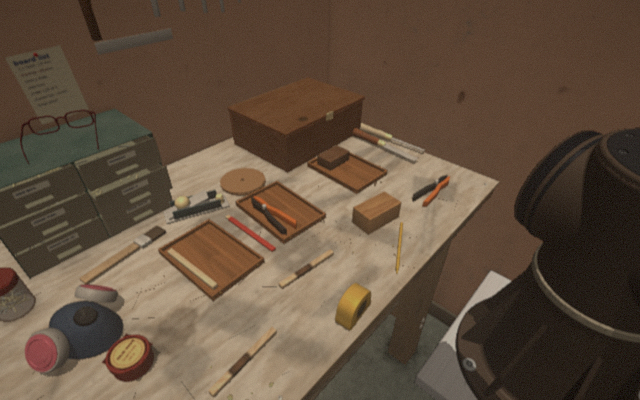

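The top view shows the strips tray at (238,167), the clamps tray at (321,162) and the offcuts tray at (425,161). The loose pieces are strips at (286,236) and (198,263), the block at (380,237), and the clamp at (461,255) with its handles to the left (+y) and jaws to the right. The pencils, the tape measure and the other tools are distractors.

```bash
cat > h.py <<'E'
from workcell import ctrl
import cv2, numpy as np
from scipy.optimize import minimize
S=4
def cam(n):
    c=ctrl.camera(n); c["R"]=np.array(c["R"]); c["t"]=np.array(c["t"]); return c
def proj(c,X):
    p=np.atleast_2d(X)@c["R"].T+c["t"]
    return np.c_[c["fx"]*p[:,0]/p[:,2]+c["cx"], c["fy"]*p[:,1]/p[:,2]+c["cy"]]
def back(c,uv,z):
    uv=np.atleast_2d(uv); d=np.c_[(uv[:,0]-c["cx"])/c["fx"],(uv[:,1]-c["cy"])/c["fy"],np.ones(len(uv))]@c["R"]
    o=-c["R"].T@c["t"]; return o+d*((z-o[2])/d[:,2])[:,None]
def corners(p,dim,z0=0):
    x,y,a=p; l,w,h=dim
    B=np.array([[i*l/2,j*w/2] for i in(-1,1) for j in(-1,1)])@np.array([[np.cos(a),np.sin(a)],[-np.sin(a),np.cos(a)]])+[x,y]
    return np.vstack([np.c_[B,np.full(4,z0)],np.c_[B,np.full(4,z0+h)]])
def fit(obs,dim,z0=0):
    """box pose (x,y,yaw of the first dim; dim[0]>dim[1]) from silhouettes; obs=[(cam,mask)]"""
    c,m=obs[0]; v,u=np.nonzero(m)
    W=back(c,np.c_[u,v],z0+dim[2]/2)[:,:2]
    (cx,cy),(w,h),a=cv2.minAreaRect((W*1000).astype(np.float32)); a=np.radians(a)+(np.pi/2 if h>w else 0)
    data=[(c,cv2.resize(np.asarray(m,np.uint8),None,fx=S,fy=S,interpolation=cv2.INTER_NEAREST)) for c,m in obs]
    def cost(q):
        s=0
        for c,M in data:
            uv=(proj(c,corners([q[0]/1000,q[1]/1000,q[2]/50],dim,z0))+.5)*S-.5
            I=np.zeros_like(M); cv2.fillConvexPoly(I,cv2.convexHull(np.round(uv*16).astype(np.int32)),1,shift=4)
            s+=1-(I&M).sum()/(I|M).sum()
        return s/len(data)
    x0=np.array([cx,cy,a*50])
    r=min((minimize(cost,x0+np.array(d),method="Nelder-Mead",options=dict(initial_simplex=x0+np.array(d)+np.array([[0,0,0],[6,0,0],[0,6,0],[0,0,5.]]),xatol=.05,fatol=1e-5)) for d in([0,0,0],[-4,-4,-2])),key=lambda r:r.fun)
    a=(r.x[2]/50+np.pi/2)%np.pi-np.pi/2
    return np.array([r.x[0]/1000,r.x[1]/1000,a]),1-r.fun
E
cat > a.py <<'E'
from h import *
C={n:cam(n) for n in("top","scene")}
D=dict(tray_strips=(.2,.14,.016),tray_clamps=(.2,.14,.016),tray_offcuts=(.2,.14,.016),strip_sample=(.16,.012,.011),offcut_sample=(.09,.055,.032),strip_a=(.148,.012,.011),offcut_loose=(.11,.06,.05),clamp_sample=(.16,.047,.024),clamp_loose=(.16,.047,.024))
for l,d in D.items():
    for n in C:
        for r in ctrl.trace(n,l):
            if r["p"]<.3: continue
            p,i=fit([(C[n],r["region"])],d,.005 if "sample" in l else 0)
            print(l,n,round(r["p"],2),"xy mm",(p[:2]*1000).round(1),"deg",np.degrees(p[2]).round(1),"iou",round(i,2))
print(ctrl.trace("top","clamp_loose").__len__())
# clamp by colour in the top picture
im=C["top"]["image"].astype(int); sub=np.zeros((400,640),bool); sub[238:272,420:505]=True
hsv=cv2.cvtColor(C["top"]["image"],cv2.COLOR_RGB2HSV)
for nm,m in(("or",(hsv[...,1]>150)&(hsv[...,2]>120)),("bl",im.max(2)<75)):
    v,u=np.nonzero(m&sub); W=back(C["top"],np.c_[u,v],.012)
    print(nm,len(u),W[:,:2].min(0).round(3),W[:,:2].max(0).round(3),u.min(),u.max(),v.min(),v.max())
cv2.imwrite("pics/crop1.png",cv2.resize(C["top"]["image"][225:280,410:510,::-1],None,fx=7,fy=7,interpolation=cv2.INTER_CUBIC))
print(ctrl.current_time_s())
E
python3 a.py
```

```text
tray_strips top 0.85 xy mm [628.8 236.1] deg 1.4 iou 0.9
tray_strips top 0.33 xy mm [489.7 123.9] deg 64.7 iou 0.06
tray_strips scene 0.96 xy mm [628.8 235.5] deg 1.2 iou 0.87
tray_clamps top 0.86 xy mm [635.1  19.5] deg -4.1 iou 0.84
tray_clamps scene 0.56 xy mm [634.5  18.3] deg -3.9 iou 0.82
tray_offcuts top 0.55 xy mm [ 631.  -251.2] deg -2.4 iou 0.78
tray_offcuts scene 0.61 xy mm [ 630.4 -252.2] deg -2.3 iou 0.73
tray_offcuts scene 0.61 xy mm [ 466.8 -174.2] deg 82.9 iou 0.46
strip_sample top 0.65 xy mm [626.5 286.9] deg 3.3 iou 0.88
strip_sample scene 0.7 xy mm [626.3 286.2] deg 2.8 iou 0.91
strip_sample scene 0.63 xy mm [ 392.5 -335.2] deg 81.1 iou 0.53
offcut_sample top 0.78 xy mm [ 686.4 -254.2] deg 88.2 iou 0.96
offcut_sample scene 0.55 xy mm [ 687.2 -255.8] deg 87.8 iou 0.94
offcut_sample scene 0.48 xy mm [624.7  -5.5] deg 2.4 iou 0.32
strip_a top 0.84 xy mm [382.5 338.6] deg -85.9 iou 0.81
strip_a top 0.84 xy mm [445.6 117.2] deg 84.1 iou 0.78
strip_a scene 0.8 xy mm [444.8 113.6] deg 84.0 iou 0.91
strip_a scene 0.75 xy mm [382.  338.1] deg -85.6 iou 0.9
strip_a scene 0.7 xy mm [628.1 284.5] deg 3.4 iou 0.86
offcut_loose top 0.75 xy mm [ 432.9 -122.2] deg 80.5 iou 0.94
offcut_loose scene 0.67 xy mm [ 434.  -124.2] deg 82.1 iou 0.96
clamp_sample top 0.82 xy mm [640.   54.4] deg -1.2 iou 0.31
clamp_sample scene 0.6 xy mm [640.3  43.7] deg -13.5 iou 0.52
clamp_sample scene 0.45 xy mm [444.9 107.3] deg -80.1 iou 0.27
clamp_loose top 0.89 xy mm [ 386.5 -324.9] deg 88.5 iou 0.39
clamp_loose scene 0.95 xy mm [ 389.5 -332.5] deg -85.8 iou 0.6
1
or 276 [ 0.365 -0.411] [ 0.381 -0.255] 431 493 256 263
bl 200 [ 0.385 -0.406] [ 0.409 -0.254] 430 491 246 254
1.6
```

View pics/crop1.png

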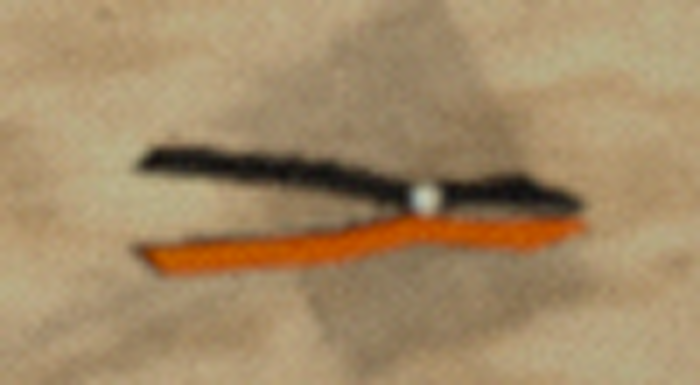

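```bash
cat > m.py <<'E'
from h import *
HZ=.14
def ori(phi): return [np.pi,0,(phi+np.pi/2+np.pi)%(2*np.pi)-np.pi]   # fingers close along world angle phi
def q6(x,y,phi): return (np.arctan2(y,x)-phi+np.pi)%(2*np.pi)-np.pi
def stat(s): print(s,"t",round(ctrl.current_time_s(),1),"w",round(ctrl.current_width(),4),"F",round(np.linalg.norm(ctrl.current_contact_force()),1),"tcp",np.round(ctrl.current_tool_pos(),4),flush=True)
def pick(x,y,phi,z,op,wmin,f=40):
    phi=min((phi,phi+np.pi,phi-np.pi),key=lambda p:abs(q6(x,y,p)))
    ctrl.reach([x,y,HZ],ori(phi)); ctrl.move_gripper(op,f)
    ctrl.movel([x,y,z+.03],speed=.3)
    if ctrl.movel([x,y,z],speed=.08,until_force=15): print("touched")
    ctrl.move_gripper(0,f); stat("gripped")
    if ctrl.current_width()<wmin: raise SystemExit("missed")
    ctrl.movel([x,y,HZ],speed=.3); stat("lifted"); return phi
def place(x,y,phi,z,op):
    ctrl.reach([x,y,HZ],ori(phi)); ctrl.movel([x,y,z+.03],speed=.3)
    if ctrl.movel([x,y,z],speed=.06,until_force=12): print("touched")
    stat("down"); ctrl.move_gripper(op); ctrl.movel([x,y,HZ],speed=.3); stat("released")
def best(x,y,phi,q): return min((phi,phi+np.pi,phi-np.pi),key=lambda p:abs(q6(x,y,p)-q) if abs(q6(x,y,p))<2.7 else 99)
def tray(c,a,lx,ly): return c[0]+lx*np.cos(a)-ly*np.sin(a), c[1]+lx*np.sin(a)+ly*np.cos(a)
r=np.radians
TS=((.6288,.2358),r(1.3)); TC=((.6348,.0189),r(-4)); TO=((.6307,-.2517),r(-2.35))
E
python3 - <<'E'
from m import *
for (x,y,phi),ly in(((.3822,.3383,r(4.2)),.008),((.445,.115,r(-6)),-.032)):
    pick(x,y,phi,.002,.045,.008)
    X,Y=tray(*TS,0,ly); q=ctrl.current_q()[5]
    place(X,Y,best(X,Y,TS[1]+np.pi/2,q),.008,.023)
c=cam("top"); cv2.imwrite("pics/t2.png",c["image"][:,:,::-1])
E
```

```text
gripped t 4.8 w 0.0109 F 7.7 tcp [0.3824 0.3385 0.0026]
lifted t 5.4 w 0.0115 F 1.1 tcp [0.3824 0.3384 0.1407]
touched
down t 7.7 w 0.0114 F 8.0 tcp [0.6283 0.2437 0.007 ]
released t 8.5 w 0.0232 F 0.4 tcp [0.6288 0.2438 0.1408]
gripped t 11.8 w 0.0108 F 10.6 tcp [0.4453 0.1151 0.0026]
lifted t 12.4 w 0.0108 F 1.3 tcp [0.4453 0.1151 0.1407]
down t 14.9 w 0.0112 F 0.5 tcp [0.6293 0.2038 0.0076]
released t 15.8 w 0.0231 F 1.5 tcp [0.6298 0.2039 0.141 ]
```

```bash
python3 - <<'E'
from m import *
c=cam("top")
P=back(c,[[430.2,255.1],[493.3,255.7],[480,255.3]],.01); print(P.round(4))
d=P[0]-P[1]; a=np.arctan2(d[1],d[0]); print("clamp y axis deg",np.degrees(a))
x,y=P[2,:2]; phi=best(x,y,a-np.pi/2,0)
ctrl.reach([x,y,HZ],ori(phi)); ctrl.move_gripper(.06,40)
w=cam("wrist"); im=w["image"][:,:,::-1].copy(); print("proj",proj(w,[[x,y,.01],P[0],P[1]]).round(), ctrl.current_q()[5])
cv2.imwrite("pics/cmp.png",np.vstack([im,cv2.resize(c["image"][120:210,200:360,::-1],(640,360),interpolation=cv2.INTER_CUBIC)])[:,:][::1])
cv2.imwrite("pics/w.png",im); cv2.imwrite("pics/tr.png",cv2.resize(c["image"][120:210,200:360,::-1],(640,360),interpolation=cv2.INTER_CUBIC))
E
```

```text
[[ 0.3859 -0.2539  0.01  ]
 [ 0.3802 -0.4123  0.01  ]
 [ 0.3821 -0.379   0.01  ]]
clamp y axis deg 87.94330680560819
proj [[321. 189.]
 [320.  19.]
 [321. 228.]] -0.8017504589294444
```

View pics/w.png

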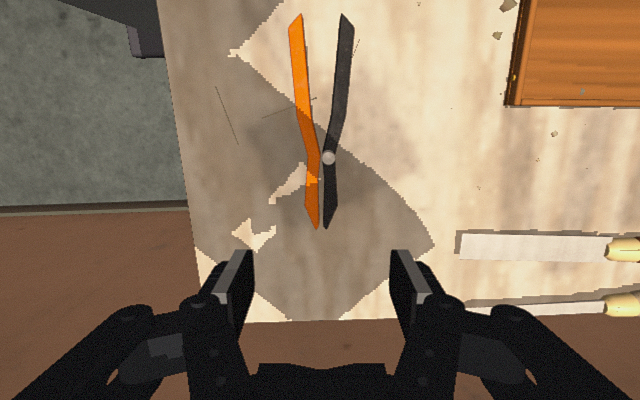

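View pics/tr.png

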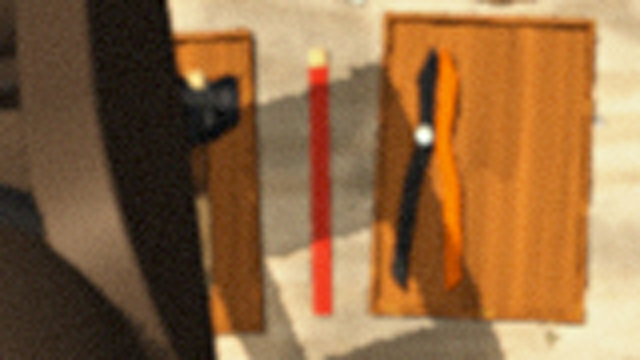

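The wrist view agrees with the estimate: the clamp pivot is at (328,157), the jaw tips at (320,228), and the grasp line at column 321. I'll shift the grasp about 13 mm toward the pivot. The arm covers the strips tray in the top crop. The sample clamp's jaws point away from the robot.

```bash
python3 - <<'E'
from m import *
a=r(87.9)
phi=pick(.3826,-.366,a-np.pi/2,.004,.055,.015)
X,Y=tray(*TC,.033,-.033)
p=phi+TC[1]+np.pi-a; print("q6",q6(X,Y,p))
place(X,Y,p,.0098,.038)
x,y,b=.4335,-.1232,r(81.3)          # block, long axis b
gx,gy=x+.01*np.cos(b),y+.01*np.sin(b)
phi=pick(gx,gy,b-np.pi/2,.008,.076,.05,60)
g=np.array([gx,gy])
X,Y=tray(*TO,-.040,.010)
place(X,Y,phi+TO[1]+np.pi/2-b,.0138,.070)
ctrl.reach([.45,.0,.35],ori(0)) if ctrl.ik([.45,0,.35],ori(0)) is not None else None
for n in("top","scene"): cv2.imwrite(f"pics/{n}3.png",cam(n)["image"][:,:,::-1])
stat("end")
E
```

```text
gripped t 20.6 w 0.0245 F 7.1 tcp [ 0.3829 -0.3663  0.0046]
lifted t 21.2 w 0.0243 F 0.3 tcp [ 0.3827 -0.3662  0.1408]
q6 -1.5255065597881137
touched
down t 23.9 w 0.0246 F 9.1 tcp [ 0.6651 -0.0163  0.0094]
released t 24.7 w 0.0381 F 0.8 tcp [ 0.6656 -0.0163  0.1409]
gripped t 27.8 w 0.0597 F 11.9 tcp [ 0.4354 -0.1134  0.0089]
lifted t 28.4 w 0.0595 F 3.4 tcp [ 0.4351 -0.1133  0.1405]
touched
down t 30.2 w 0.0594 F 5.9 tcp [ 0.5909 -0.24    0.0137]
released t 31.1 w 0.0702 F 0.6 tcp [ 0.5914 -0.2402  0.1408]
end t 32.5 w 0.0701 F 0.6 tcp [ 0.4503 -0.0006  0.3491]
```

```bash
python3 - <<'E'
import sys
from m import *
ctrl.reach([.2,.6,.25],ori(1.2))   # clear the top view
c=cam("top"); s=cam("scene")
cv2.imwrite("pics/t4.png",cv2.resize(c["image"][110:210,195:475,::-1],(784,280),interpolation=cv2.INTER_CUBIC))
cv2.imwrite("pics/s4.png",cv2.resize(s["image"][120:310,140:410,::-1],(800,563),interpolation=cv2.INTER_CUBIC))
stat("e")
E
```

```text
e t 34.9 w 0.07 F 0.7 tcp [0.2009 0.5996 0.2503]
```

View pics/t4.png

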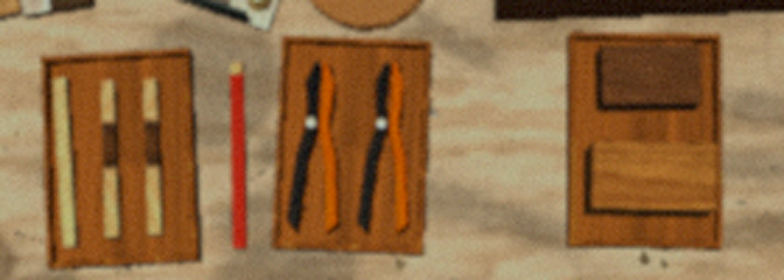

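View pics/s4.png

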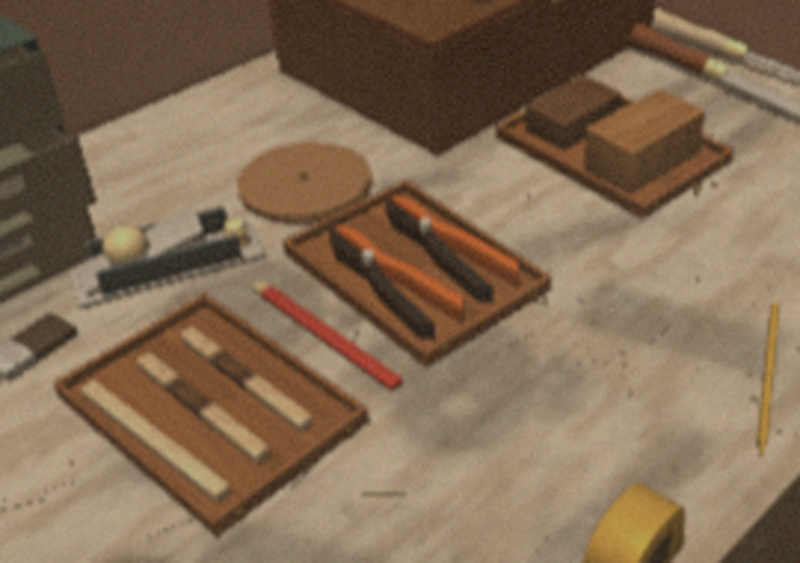

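In both views all four pieces lie in the right trays with gaps between them: strips at columns 110 and 151, clamp at 385, block at (655,175) in the top crop. The block's right edge looks close to the tray wall, so I'll check it numerically before handing in.

```bash
python3 - <<'E'
from m import *
C={n:cam(n) for n in("top","scene")}
for n in C:
    for d in ctrl.trace(n,"offcut_loose")[:2]:
        p,i=fit([(C[n],d["region"])],(.11,.06,.05),.005); L=corners(p,(.11,.06,.05))[:4,:2]-TO[0]; a=TO[1]
        print(n,round(d["p"],2),round(i,3),p.round(4),"local corners mm",(1000*L@np.array([[np.cos(a),-np.sin(a)],[np.sin(a),np.cos(a)]])).round().tolist())
E
```

```text
top 0.63 0.958 [ 0.5899 -0.2491  1.5353] local corners mm [[-11.0, -54.0], [-71.0, -54.0], [-11.0, 56.0], [-71.0, 56.0]]
scene 0.55 0.949 [ 0.5923 -0.2517  1.5523] local corners mm [[-7.0, -56.0], [-67.0, -57.0], [-10.0, 54.0], [-70.0, 53.0]]
```

The block sits within the inner ±65 mm of the tray, flat on the floor and clear of the sample.

```bash
python3 -c "
from workcell import ctrl
print(ctrl.close_job())"
```

```text
the job is handed in; nothing more can be done
None
```

Both strips, the clamp and the offcut are in the trays with their own kind, flat and not overlapping as far as the last pictures show, and I handed the job in at about 35 s of the 96 s; no verdict came back.

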